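# Weigh the garlic from the produce crate

### The job

Weigh the garlic: pick the garlic bulb out of the crowded crate, leaving everything else in the crate, and set it down gently on the round pan of the kitchen scale. Switch the scale to its fine range by pressing the key marked with a single bar fully down, so that the two-bar key, which is down now, pops up; the garlic is to stay lying on the pan and the things standing beside the work are to be left where they are.

Things in the scene. Friction and masses are not known exactly. Their poses are not given: they have to be found in the camera images.
- crate: low open wooden crate, slatted sides, fixed, left or right of the scale, turned up to 0.2 rad; outside 232 (x) x 262 (y) x 52 mm high, walls and floor 6 mm. Origin: centre of underside. Garlic, onion and lemon stand in any order in a zigzag along its y, 80 mm apart. Along crate x 25 mm or more is free on both sides of the garlic, apart from low things lying there.
- garlic: the target: a whitish garlic bulb, 60 x 57 mm wide, 58 mm high with its stalk, about 40 g, standing upright on the crate floor at the start, at any yaw. Origin: centre of its underside, z up along the stalk. Widest about 21 mm above the origin. Rigid.
- onion: brown onion in the crate, 78 mm wide, 85 mm high, the biggest of the three bulbs. Origin: centre of its underside.
- lemon: yellow lemon in the crate, 76 x 56 x 55 mm, lying. Origin: centre of its underside as it lies at the start.
- jar_ring: flat metal jar ring lying near the crate's +x wall, 70 mm across, 15 mm high. Origin: centre of its underside.
- matchbox: matchbox lying near the crate's +x wall, 54 x 64 x 14 mm. Origin: centre of its underside.
- herb_jar: jar with a yellow cap standing at the middle of the crate's -x wall, 42 mm across, 96 mm high. Origin: centre of its underside.
- scale: white kitchen scale, fixed to the counter, 170 (its x) x 250 (its y) mm, housing top 40 mm above the counter. Origin: centre of its underside; +y end carries the pan, -y end the key bank. It is turned up to 0.2 rad.
- pan: round steel pan of the scale, 150 mm across outside, 142 mm inside, fixed on the scale. Its flat floor is 54 mm above the counter, its rim stands 7 mm above that floor. Origin: centre of its underside.
- pan_top (a point): centre of the pan's floor, 54 mm above the counter; scale y = +45 mm.
- key_one_top (a point): middle of the top of the single-bar key (fine range), the one to press; up now, 55 mm above the counter (48 mm when down). The two keys are black with raised white bars, 26 (scale x) x 42 mm (scale y), side by side along scale x at y = -85 mm: single-bar at x = -20 mm (nearer the robot), two-bar at +20 mm.
- key_one (a joint): depth of the single-bar key, m: 0 up (at the start), 0.007 fully down. Pressed straight down it takes about 3 N all the way, then stops hard; it stays where it is left. The keys are interlocked: as one goes down, the other rises by as much.
- key_two (a joint): depth of the two-bar key, m: 0 up, 0.007 down (at the start).
- tin: bystander: food tin with a turquoise side, 58 mm across, 72 mm high, standing at the left. Origin: centre of its underside.
- spice_jar: bystander: spice jar with a red cap, 46 mm across, 96 mm high, standing at the right. Origin: centre of its underside.
- cutter: bystander: metal biscuit cutter, 64 mm across, 55 mm high, standing at the left. Origin: centre of its underside.
- key_two_top (a point): middle of the top of the two-bar key (coarse range), which is down at the start.
- food_grinder: cast food grinder clamped to the counter's front edge at the right, between the arm's start and the work; fixed. It fills x 0.25 to 0.45, y -0.60 to -0.35 m up to 0.29 m above the counter. Not part of the task: pass over it or well inside of it, near the robot, with the fingertips about 0.4 m up.
- shelf_unit: wooden wall shelf over the back of the counter: its lowest board is 0.51 m above the counter and its front edge 0.61 m ahead of the robot (x). Not part of the task: keep the wrist clear of it by carrying things low.

How it is judged:
By the outcome, as a careful person would: the job done as asked, in the order asked, and still so for the second after the job is handed in, with the robot touching nothing.
It also fails if it takes over 46 s, if anything falls off the work surface, if the arm or the gripper's body presses on something with over 40 N, if the wrist force passes 120 N, or if a joint passes its speed limit or range.

### The arm

A 7-joint arm with a two-finger parallel gripper is mounted at the origin on a cart in front of the work surface, level with it; the furniture and walls round the work are solid. World frame = base frame: x ahead of the robot, y to its left, z up, the work surface at z = 0. Lengths are in m, angles in rad, forces in N, time in s.
With the tool pointing down it reaches from about 0.4 to 0.875 m from the base axis. Payload 19.3 kg.
Tool frame: the origin (TCP) lies midway between the tips of the shut fingers; the grasp point (between the pads) lies bot.pinch_z behind it (bot.pinch_z is the distance from the TCP to the grasp point, in m); z points along the fingers, y is the line along which they close (so a half turn about z gives the same grasp; the last joint's range is limited). The gripper opens to 85 mm and grips with 20 to 120 N. Pads are 22 mm wide; open, the fingers measure 114 mm over their backs; the gripper's body (76 mm by 85 mm) begins 54 mm behind the grasp point. The pads swing forward as they close: fully open they stand 13 mm farther back than shut.
Start: joints at [-1.353, 0.521, -0.036, 1.599, 0.021, 1.021, -0.113], TCP at [0.177, 0.599, 0.231] pointing down, gripper open.
Joint ranges: [-2.91, 2.91], [-0.3, 2.13], [-1.5, 1.42], [0.17, 2.43], [-1.26, 4.41], [0.16, 1.93], [-2.52, 2.52]. Speed limits (rad/s): [1.89, 1.89, 2.39, 2.39, 3.01, 3.01, 3.01].

### API

Orientations are given as [roll, pitch, yaw] about the fixed x, y, z axes, in that order (R = Rz(yaw) Ry(pitch) Rx(roll)).
In Python, from workcell import readout, grab_frame, camera_info, workorder, bot gives the robot as it stands. The module is installed in compiled form; this text tells all that it offers.
- The arm moves only by the tool drive_tool, never from a script. Its argument "targets" is a list of rows, each an object of numbers: "dx", "dy", "dz": the shift along the tool's x, y, z as a fraction of full scale; "yaw": the turn about the tool's z as a fraction of full scale; "fingers": the closure, from 0 (fully open) to 1 (shut). In form: [{"dx": .., "dy": .., "dz": .., "yaw": .., "fingers": ..}, ...]. A call has 1 to 20 rows; each row shifts and turns the commanded pose from where the row before left it, along the tool's axes as they then stand; what a row does not reach is not made up. Full scale, the value 1, is 0.1 m for a shift and 90 degrees for a turn. A row lasts 1/10 s, in which the tool goes at most 50 mm and 8.59 degrees, less where a joint would pass 70% of its speed; a pose out of reach is approached as far as the arm can. A call with a number of a shift or a turn outside -1 to 1 is refused whole. A call with a gripper value outside its range is refused whole. The fingers move at their own pace and stop on an object; "squeeze" is the grip in N (left out, the last holds). Time passes only in rows, so rows that do not move let the fingers close. It gives the time, the measured TCP pose, the force, the opening and the grip force at its end, in the units of the state.
- readout.observe(): the state, without advancing time (a new reading comes with each control period).
- grab_frame(name): name is "scene" or "top"; returns the picture (384x512x3 uint8, blue, green, red); there is no depth.
- camera_info(name): a dict with "fx", "fy", "cx", "cy" (pixels), "T" (4x4, takes a point from camera to world coordinates). Camera axes: x right, y up, looking along -z (the intrinsics and any distortion apply to the point x, -y, -z); pixel columns grow to the right and rows downward; lengths in m; the calibration is good to about 2 mm. A picture is of the moment at which its call begins. camera_info takes no time and is no camera call.
- workorder.job_done(): hands the job in; it is judged then, once.
The state is a dict: "clock": time; "qpos": joint angles; "qd": joint speeds; "joint_efforts": joint torques, N m; "position": TCP position; "tool_rot": TCP orientation; "force": force on the tool from outside, world axes, zero at the start; "moment": the same for the moment, N m; "grip_width": finger opening in m; "finger_force": force on a finger pad.
Only numpy, scipy, OpenCV 4.12 (cv2) and the standard library are available. Lean on these libraries where they do the work, as an engineer would, in place of code of your own. Each camera call takes 0.05 s, during which the arm holds its last target. There are 200 camera calls.

## Working session

There is one attempt and no reset: what is moved stays moved. The work goes in short steps, Python scripts to look and compute and a tool call to move; the robot and the scene stay as the last step left them, time stands still between calls to the robot, and variables do not carry over. Pictures are saved under pics/ and viewed, at most 12 in all, crops included, and the job is handed in when it is done.

Besides the shell and the picture viewer there is one more tool, called as a command line: name --argument value ..., lists and objects as JSON in quotes. drive_tool: Moves the arm, as the interface text tells. Shift numbers are shares of 0.1 m and turn numbers shares of 90 degrees, none past 1 either way. Its arguments: {"type":"object","properties":{"targets":{"type":"array","items":{"type":"object","properties":{"dx":{"type":"number","minimum":-1,"maximum":1},"dy":{"type":"number","minimum":-1,"maximum":1},"dz":{"type":"number","minimum":-1,"maximum":1},"yaw":{"type":"number","minimum":-1,"maximum":1},"fingers":{"type":"number"}}}},"squeeze":{"type":"number"}},"required":["targets"]}

```bash
mkdir -p pics
python3 - <<'E'
from workcell import readout, grab_frame, camera_info, bot
import cv2
for n in("scene","top"):
    im=grab_frame(n); cv2.imwrite(f"pics/{n}0.png",im)
    c=camera_info(n); print(n,{k:(v.round(4).tolist() if k=="T" else v) for k,v in c.items()})
s=readout.observe(); print({k:(s[k]) for k in("clock","qpos","position","tool_rot","force","grip_width")},bot.pinch_z)
E
```

```text
scene {'fx': 382.4898974009163, 'fy': 382.4898974009163, 'cx': 253.8069168208023, 'cy': 188.69739009345864, 'T': [[-0.4466, 0.6905, -0.569, -0.4368], [-0.8947, -0.3428, 0.2862, 0.5185], [0.0026, 0.6369, 0.771, 1.3257], [0.0, 0.0, 0.0, 1.0]]}
top {'fx': 448.77786405980453, 'fy': 448.77786405980453, 'cx': 256.1425995135023, 'cy': 192.63688815526137, 'T': [[0.2623, 0.8509, -0.4552, -0.2116], [-0.9649, 0.226, -0.1335, -0.1958], [-0.0107, 0.4742, 0.8803, 1.4939], [0.0, 0.0, 0.0, 1.0]]}
{'clock': 0.1, 'qpos': array([-1.35315208,  0.52192841, -0.03630959,  1.59994272,  0.02122316,
        1.02111741, -0.112831  ]), 'position': array([0.1773919 , 0.59898217, 0.23080266]), 'tool_rot': array([-3.14058710e+00,  9.98350897e-05,  2.85370297e+00]), 'force': array([0.52695655, 0.23320955, 0.18743576]), 'grip_width': 0.0855851955200054} 0.0187
```

View pics/scene0.png

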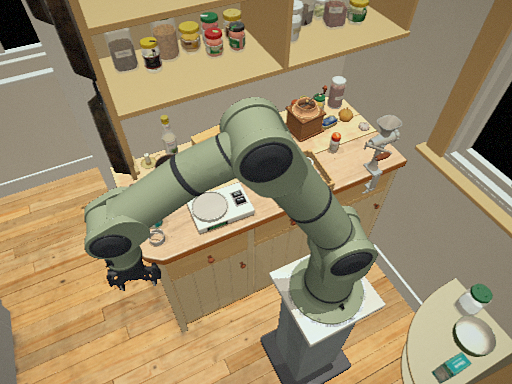

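View pics/top0.png

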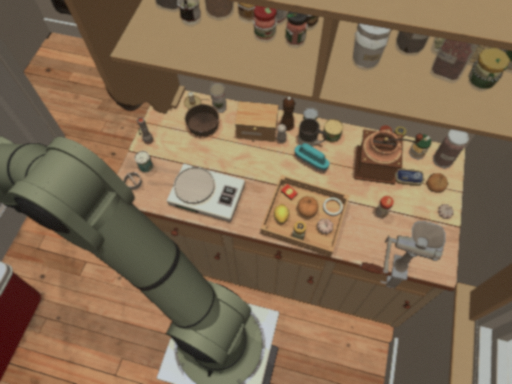

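The scene view shows the arm hiding the crate. The top view shows the scale at about (205,192), the crate at about (305,215) and a whitish bulb at about (324,227). I'll enlarge the top view.

```bash
cat > h.py <<'E'
import numpy as np, cv2
from workcell import readout, grab_frame, camera_info
def ray(n,u,v):
    c=camera_info(n);T=np.array(c["T"])
    return T[:3,3],T[:3,:3]@np.array([(u-c["cx"])/c["fx"],-(v-c["cy"])/c["fy"],-1])
def plane(n,u,v,z):
    o,d=ray(n,u,v);return o+d*(z-o[2])/d[2]
def tri(a,b):
    (o,d),(p,e)=ray("scene",*a),ray("top",*b)
    t=np.linalg.lstsq(np.c_[d,-e],p-o,rcond=None)[0]
    A,B=o+d*t[0],p+e*t[1];return (A+B)/2,np.linalg.norm(A-B)
def proj(n,p):
    c=camera_info(n);T=np.array(c["T"]);q=T[:3,:3].T@(np.array(p)-T[:3,3])
    return c["cx"]+c["fx"]*q[0]/-q[2],c["cy"]-c["fy"]*q[1]/-q[2]
E
python3 - <<'E'
from h import *
print(camera_info("top").keys())
im=cv2.imread("pics/top0.png")
cv2.imwrite("pics/a.png",cv2.resize(im[160:260,255:355],None,fx=6,fy=6,interpolation=cv2.INTER_CUBIC))
cv2.imwrite("pics/b.png",cv2.resize(im[150:230,155:255],None,fx=7,fy=7,interpolation=cv2.INTER_CUBIC))
for uv in[(324,227),(308,207),(281,214)]:print(plane("top",*uv,.03))
E
```

```text
dict_keys(['fx', 'fy', 'cx', 'cy', 'T'])
[ 0.4734081  -0.24319496  0.03      ]
[ 0.53648092 -0.17172814  0.03      ]
[ 0.48381827 -0.08355984  0.03      ]
```

View pics/a.png

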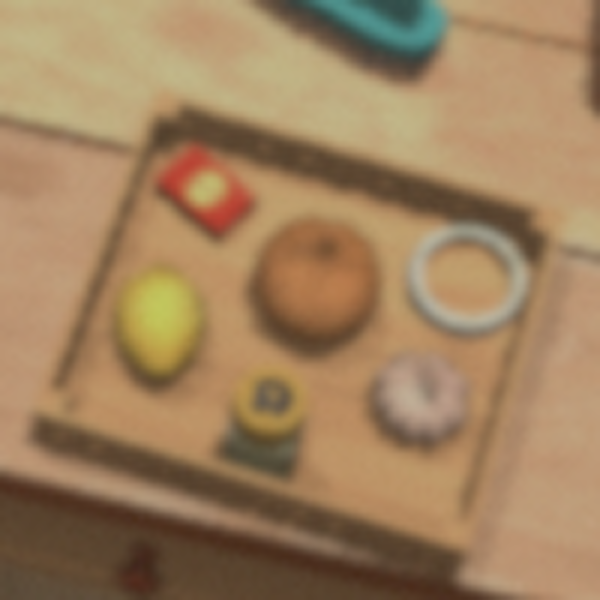

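View pics/b.png

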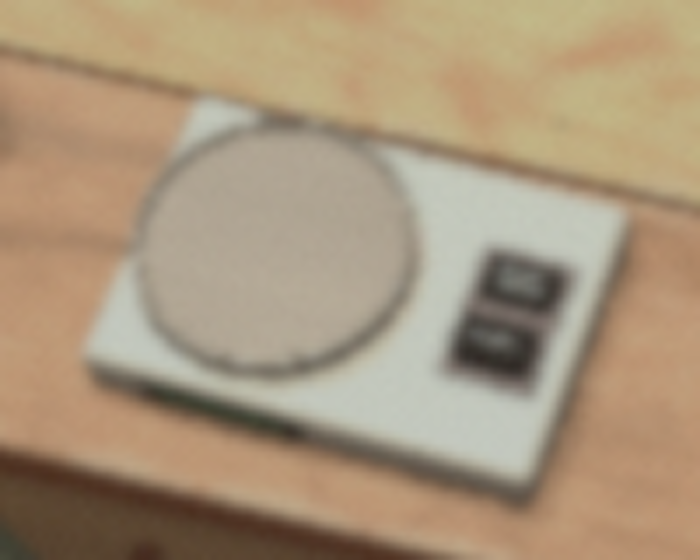

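The crop shows the garlic at crop (420,398), which is top pixel (325,226). The lemon, onion, jar ring, matchbox and herb jar are all clear of it. The single-bar key is the lower black one, at about (226,199). Next I measure.

```bash
cat > m.py <<'E'
from h import *
def blobs(mask,amin=15):
    n,l,s,c=cv2.connectedComponentsWithStats(mask.astype(np.uint8))
    return [(c[i].round(2).tolist(),s[i].tolist()) for i in range(1,n) if s[i,4]>=amin]
E
python3 - <<'E'
from m import *
t=cv2.imread("pics/top0.png").astype(int);s=cv2.imread("pics/scene0.png").astype(int)
def roi(m,x0,x1,y0,y1):
    r=np.zeros_like(m);r[y0:y1,x0:x1]=m[y0:y1,x0:x1];return r
def sat(i):return i.max(2)-i.min(2)
print("top keys",blobs(roi(t.max(2)<105,210,242,180,210)))
print("sc keys",blobs(roi(s.max(2)<105,228,250,185,210)))
print("white scale top",blobs(roi((t.min(2)>165)&(sat(t)<35),160,250,155,225),30))
ga=roi((sat(t)<62)&(t.min(2)>95),310,335,215,238)
print("garlic",blobs(ga))
ri=roi((sat(t)<55)&(t.min(2)>120),320,346,195,218);print("ring",blobs(ri))
print(t[226,325],t[226,312],t[206,313],s[206,210])
for nm,(u,v) in dict(BL=(35,430),BR=(465,560),TR=(545,215),TL=(165,100)).items():
    print(nm,plane("top",255+u/6,160+v/6,.052).round(4))
for nm,(u,v) in dict(BL=(90,355),BR=(530,485),TR=(628,212),TL=(205,97)).items():
    print("sc",nm,plane("top",155+u/7,150+v/7,.040).round(4))
print("pan",plane("top",155+277/7,150+248/7,.06))
print("k1",plane("top",226,199.3,.055),"k2",plane("top",155+523/7,150+287/7,.048))
x,y,w,h=185,170,80,70
cv2.imwrite("pics/c.png",cv2.resize(s[y:y+h,x:x+w].astype(np.uint8),None,fx=8,fy=8,interpolation=cv2.INTER_CUBIC))
E
```

```text
top keys [([229.05, 190.78], [223, 187, 13, 8, 64]), ([225.61, 199.07], [220, 195, 12, 9, 90])]
sc keys [([236.38, 194.28], [232, 191, 10, 7, 32]), ([239.96, 200.31], [235, 196, 11, 9, 48])]
white scale top [([220.43, 195.21], [189, 172, 54, 45, 782]), ([174.05, 197.57], [168, 189, 18, 16, 97])]
garlic [([325.09, 224.94], [318, 219, 15, 13, 157])]
ring [([332.14, 206.25], [323, 198, 20, 17, 114])]
[134 154 172] [ 95 137 181] [ 74 119 179] [195 214 216]
BL [ 0.389  -0.0335  0.052 ]
BR [ 0.3746 -0.2892  0.052 ]
TR [ 0.6048 -0.2951  0.052 ]
TL [ 0.6242 -0.0542  0.052 ]
sc BL [0.425  0.3276 0.04  ]
sc BR [0.4126 0.084  0.04  ]
sc TR [0.5798 0.0797 0.04  ]
sc TL [0.5902 0.3227 0.04  ]
pan [0.50080581 0.24773607 0.06      ]
k1 [0.47799453 0.12054603 0.055     ] k2 [0.51769289 0.11896125 0.048     ]
```

View pics/c.png

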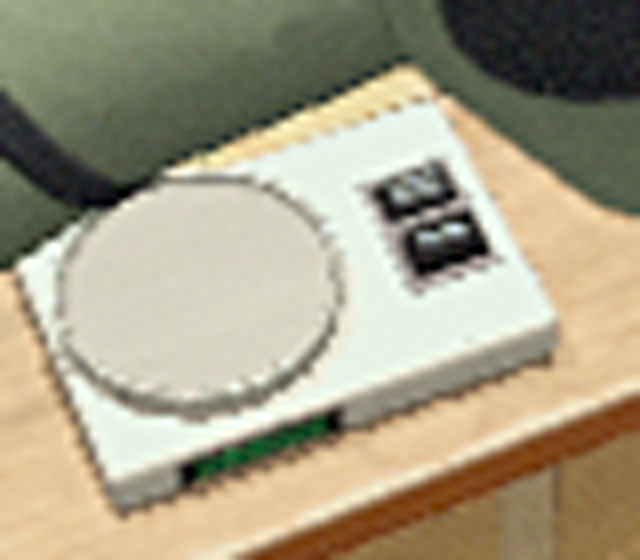

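The enlarged scene view shows the pan centre at about (210,206.6), the single-bar key at about (241.2,200.4) and the two-bar key at about (237,194). I'll turn the tool so the fingers close along crate x, then travel toward the crate.

Run:
```python
from h import *
print("k1",tri((241.2,200.4),(226,199.3)));print("pan",tri((210,206.6),(194.6,185.4)));print("k2",tri((236.9,193.8),(229.7,191)))
```

```text
k1 (array([0.47830089, 0.12075399, 0.04598823]), np.float64(0.007761239720082091))
pan (array([0.50587184, 0.25106346, 0.04490563]), np.float64(0.004970973451077051))
k2 (array([0.51976355, 0.11988898, 0.04101948]), np.float64(0.0027590232251858454))
```

drive_tool --targets '[{"dz": -0.2, "yaw": 0.095, "fingers": 0}, {"dz": -0.2, "yaw": 0.095}, {"dz": -0.2, "yaw": 0.095}, {"dz": -0.2, "yaw": 0.095}, {"yaw": 0.095}, {"yaw": 0.095}, {"yaw": 0.095}, {"yaw": 0.095}, {"yaw": 0.095}]' --squeeze 20

```text
invalid input
```

drive_tool --targets '[{"dx": 0, "dy": 0, "dz": -0.2, "yaw": 0.095, "fingers": 0}, {"dx": 0, "dy": 0, "dz": -0.2, "yaw": 0.095, "fingers": 0}, {"dx": 0, "dy": 0, "dz": -0.2, "yaw": 0.095, "fingers": 0}, {"dx": 0, "dy": 0, "dz": -0.2, "yaw": 0.095, "fingers": 0}, {"dx": 0, "dy": 0, "dz": 0, "yaw": 0.095, "fingers": 0}, {"dx": 0, "dy": 0, "dz": 0, "yaw": 0.095, "fingers": 0}, {"dx": 0, "dy": 0, "dz": 0, "yaw": 0.095, "fingers": 0}, {"dx": 0, "dy": 0, "dz": 0, "yaw": 0.095, "fingers": 0}, {"dx": 0, "dy": 0, "dz": 0, "yaw": 0.095, "fingers": 0}]' --squeeze 20

```text
clock: 1.0
position: [0.1773, 0.5991, 0.311]
tool_rot: [-3.142, 0.001, 1.505]
force: [0.2, 0.6, 0.8]
grip_width: 0.085
finger_force: 0.0
```

drive_tool --targets '[{"dx": -0.32, "dy": 0.29, "dz": 0, "yaw": 0, "fingers": 0}, {"dx": -0.32, "dy": 0.29, "dz": 0, "yaw": 0, "fingers": 0}, {"dx": -0.32, "dy": 0.29, "dz": 0, "yaw": 0, "fingers": 0}, {"dx": -0.32, "dy": 0.29, "dz": 0, "yaw": 0, "fingers": 0}, {"dx": -0.32, "dy": 0.29, "dz": 0, "yaw": 0, "fingers": 0}, {"dx": -0.32, "dy": 0.29, "dz": 0, "yaw": 0, "fingers": 0}, {"dx": -0.32, "dy": 0.29, "dz": 0, "yaw": 0, "fingers": 0}, {"dx": -0.32, "dy": 0.29, "dz": 0, "yaw": 0, "fingers": 0}, {"dx": -0.32, "dy": 0.29, "dz": 0, "yaw": 0, "fingers": 0}, {"dx": -0.4, "dy": 0.03, "dz": 0, "yaw": 0, "fingers": 0}, {"dx": -0.4, "dy": 0.03, "dz": 0, "yaw": 0, "fingers": 0}, {"dx": -0.4, "dy": 0.03, "dz": 0, "yaw": 0, "fingers": 0}, {"dx": -0.4, "dy": 0.03, "dz": 0, "yaw": 0, "fingers": 0}, {"dx": 0, "dy": 0, "dz": 0, "yaw": 0, "fingers": 0}]'

```text
clock: 2.4
position: [0.423, 0.1311, 0.3115]
tool_rot: [3.142, 0.0, 1.505]
force: [-0.4, 0.3, -1.2]
grip_width: 0.0856
finger_force: 0.0
```

Run:
```python
from h import *
s=grab_frame("scene");t=grab_frame("top");cv2.imwrite("pics/scene1.png",s);cv2.imwrite("pics/top1.png",t)
print(readout.observe()["position"], proj("scene",[.473,-.243,.03]))
u,v=map(int,proj("scene",[.49,-.2,.03]));print(u,v)
cv2.imwrite("pics/d.png",np.hstack([s,cv2.resize(s[max(v-48,0):v+48,u-36:u+36],(288,384),interpolation=cv2.INTER_CUBIC)]))
```

```text
[0.42300114 0.13521122 0.31139041] (np.float64(313.72684757467744), np.float64(174.55897007184112))
303 175
```

View pics/d.png

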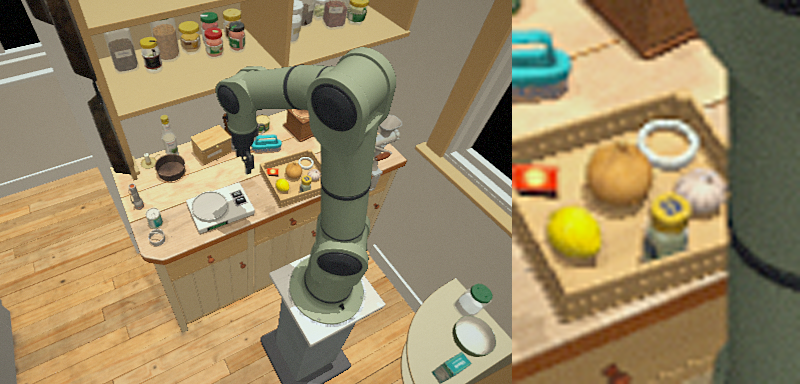

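The scene view now shows the garlic at about (314,175), right of the herb jar, and the jar ring at about (306,162).

Run:
```python
from m import *
s=cv2.imread("pics/scene1.png").astype(int);t=cv2.imread("pics/top1.png").astype(int)
def blob(i,x0,x1,y0,y1,smax,mn):
    m=np.zeros(i.shape[:2],bool);m[y0:y1,x0:x1]=((i.max(2)-i.min(2)<smax)&(i.min(2)>mn))[y0:y1,x0:x1];return blobs(m)
gs=blob(s,306,322,166,184,60,120);gt=blob(t,314,336,216,238,62,90);print(gs,gt)
for a in[(314.2,175),gs[0][0]]:
  for b in[(325,226.3),gt[0][0]]:print(a,b,tri(a,b))
for z in(.025,.03,.035):print(z,plane("top",325,226,z),plane("scene",314.2,175,z))
print("ring",plane("top",255+468/6,160+278/6,.02),plane("scene",267+156/4,127+142/4,.02))
print("jarcap",plane("top",255+270/6,160+397/6,.102))
print("onion",plane("top",255+317/6,160+280/6,.05))
```

```text
[([313.93, 173.62], [308, 169, 12, 10, 87])] [([325.01, 225.2], [317, 219, 16, 14, 161])]
(314.2, 175) (325, 226.3) (array([ 0.47753749, -0.24722318,  0.02309726]), np.float64(0.005225544875851298))
(314.2, 175) [325.01, 225.2] (array([ 0.4798025 , -0.24707388,  0.02299061]), np.float64(0.009104928385249438))
[313.93, 173.62] (325, 226.3) (array([ 0.47635827, -0.24603229,  0.03145881]), np.float64(0.00010084016136925005))
[313.93, 173.62] [325.01, 225.2] (array([ 0.47866906, -0.24591134,  0.03125803]), np.float64(0.003755445104502947))
0.025 [ 0.48049398 -0.24604694  0.025     ] [ 0.47327172 -0.24642871  0.025     ]
0.03 [ 0.47813823 -0.24587604  0.03      ] [ 0.4697733  -0.24348833  0.03      ]
0.035 [ 0.47578249 -0.24570514  0.035     ] [ 0.46627489 -0.24054795  0.035     ]
ring [ 0.56777715 -0.25936765  0.02      ] [ 0.56058578 -0.25696605  0.02      ]
jarcap [ 0.42185387 -0.16195683  0.102     ]
onion [ 0.52741518 -0.17120044  0.05      ]
```

drive_tool --targets '[{"dx": -0.377, "dy": 0.079, "dz": 0, "yaw": 0, "fingers": 0.18}, {"dx": -0.377, "dy": 0.079, "dz": 0, "yaw": 0, "fingers": 0.18}, {"dx": -0.377, "dy": 0.079, "dz": 0, "yaw": 0, "fingers": 0.18}, {"dx": -0.377, "dy": 0.079, "dz": 0, "yaw": 0, "fingers": 0.18}, {"dx": -0.377, "dy": 0.079, "dz": 0, "yaw": 0, "fingers": 0.18}, {"dx": -0.377, "dy": 0.079, "dz": 0, "yaw": 0, "fingers": 0.18}, {"dx": -0.377, "dy": 0.079, "dz": 0, "yaw": 0, "fingers": 0.18}, {"dx": -0.377, "dy": 0.079, "dz": 0, "yaw": 0, "fingers": 0.18}, {"dx": -0.377, "dy": 0.079, "dz": 0, "yaw": 0, "fingers": 0.18}, {"dx": -0.377, "dy": 0.079, "dz": 0, "yaw": 0, "fingers": 0.18}, {"dx": 0, "dy": 0, "dz": 0.3, "yaw": 0.075, "fingers": 0.18}, {"dx": 0, "dy": 0, "dz": 0.3, "yaw": 0.075, "fingers": 0.18}, {"dx": 0, "dy": 0, "dz": 0.3, "yaw": 0.075, "fingers": 0.18}, {"dx": 0, "dy": 0, "dz": 0.3, "yaw": 0.075, "fingers": 0.18}, {"dx": 0, "dy": 0, "dz": 0.3, "yaw": 0, "fingers": 0.18}, {"dx": 0, "dy": 0, "dz": 0, "yaw": 0, "fingers": 0.18}, {"dx": 0, "dy": 0, "dz": 0, "yaw": 0, "fingers": 0.18}]'

```text
clock: 4.2
position: [0.4796, -0.2451, 0.1616]
tool_rot: [-3.141, 0.0, 1.041]
force: [0.7, -0.6, -0.2]
grip_width: 0.0699
finger_force: 0.0
```

Run:
```python
from h import *
o=readout.observe();print(o["position"],o["tool_rot"],o["grip_width"],o["qpos"])
s=grab_frame("scene");t=grab_frame("top");cv2.imwrite("pics/s2.png",s);cv2.imwrite("pics/t2.png",t)
cv2.imwrite("pics/e.png",np.hstack([cv2.resize(s[120:210,260:350],(400,400),interpolation=2),cv2.resize(t[150:250,265:365],(400,400),interpolation=2)]))
```

```text
[ 0.47964664 -0.24506737  0.16164167] [-3.14092681e+00  4.47624253e-04  1.04076372e+00] 0.0698935902624559 [-0.12792992  0.58171301  0.69785464  1.91972483 -0.50244589  0.82176474
  0.31151977]
```

View pics/e.png

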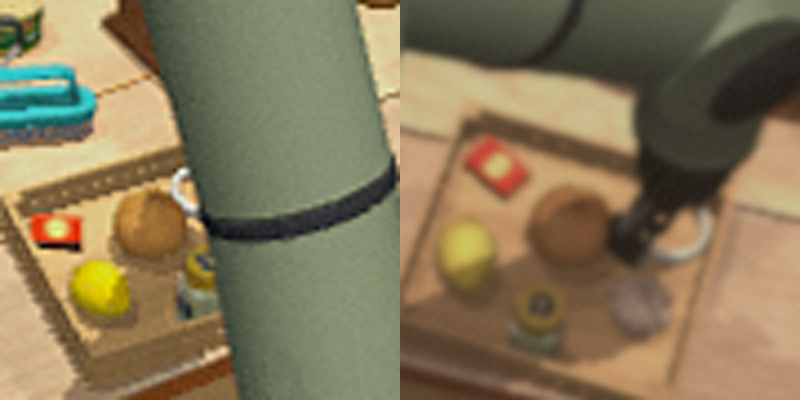

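The top view shows the hand above the garlic, which is still at about (325,226). I'll trim the offset and descend.

drive_tool --targets '[{"dx": -0.02, "dy": -0.02, "dz": 0.2, "yaw": 0, "fingers": 0.18}, {"dx": 0, "dy": 0, "dz": 0.2, "yaw": 0, "fingers": 0.18}, {"dx": 0, "dy": 0, "dz": 0.2, "yaw": 0, "fingers": 0.18}, {"dx": 0, "dy": 0, "dz": 0.2, "yaw": 0, "fingers": 0.18}, {"dx": 0, "dy": 0, "dz": 0.15, "yaw": 0, "fingers": 0.18}, {"dx": 0, "dy": 0, "dz": 0.15, "yaw": 0, "fingers": 0.18}, {"dx": 0, "dy": 0, "dz": 0.1, "yaw": 0, "fingers": 0.18}, {"dx": 0, "dy": 0, "dz": 0.1, "yaw": 0, "fingers": 0.18}, {"dx": 0, "dy": 0, "dz": 0.1, "yaw": 0, "fingers": 0.18}, {"dx": 0, "dy": 0, "dz": 0, "yaw": 0, "fingers": 0.18}]'

```text
clock: 5.3
position: [0.4761, -0.2459, 0.0203]
tool_rot: [-3.14, 0.0, 1.039]
force: [0.3, -0.2, 1.3]
grip_width: 0.07
finger_force: 0.0
```

drive_tool --targets '[{"dx": 0, "dy": 0, "dz": 0.05, "yaw": 0, "fingers": 0.18}, {"dx": 0, "dy": 0, "dz": 0.05, "yaw": 0, "fingers": 0.18}, {"dx": 0, "dy": 0, "dz": 0.02, "yaw": 0, "fingers": 0.18}, {"dx": 0, "dy": 0, "dz": 0, "yaw": 0, "fingers": 0.18}, {"dx": 0, "dy": 0, "dz": 0, "yaw": 0, "fingers": 0.6}, {"dx": 0, "dy": 0, "dz": 0, "yaw": 0, "fingers": 0.6}, {"dx": 0, "dy": 0, "dz": 0, "yaw": 0, "fingers": 0.6}, {"dx": 0, "dy": 0, "dz": 0, "yaw": 0, "fingers": 0.6}, {"dx": 0, "dy": 0, "dz": 0, "yaw": 0, "fingers": 0.6}, {"dx": 0, "dy": 0, "dz": 0, "yaw": 0, "fingers": 0.6}]' --squeeze 25

```text
clock: 6.3
position: [0.4767, -0.2462, 0.0097]
tool_rot: [3.141, -0.0, 1.039]
force: [-0.6, 0.8, 4.6]
grip_width: 0.051
finger_force: 25.1
```

Held at 51 mm, which is above the widest part. I'll reopen, go 4 mm lower and grip again.

drive_tool --targets '[{"dx": 0, "dy": 0, "dz": 0, "yaw": 0, "fingers": 0.18}, {"dx": 0, "dy": 0, "dz": 0, "yaw": 0, "fingers": 0.18}, {"dx": 0, "dy": 0, "dz": 0, "yaw": 0, "fingers": 0.18}, {"dx": 0, "dy": 0, "dz": 0.02, "yaw": 0, "fingers": 0.18}, {"dx": 0, "dy": 0, "dz": 0.02, "yaw": 0, "fingers": 0.18}, {"dx": 0, "dy": 0, "dz": 0, "yaw": 0, "fingers": 0.18}, {"dx": 0, "dy": 0, "dz": 0, "yaw": 0, "fingers": 0.6}, {"dx": 0, "dy": 0, "dz": 0, "yaw": 0, "fingers": 0.6}, {"dx": 0, "dy": 0, "dz": 0, "yaw": 0, "fingers": 0.6}, {"dx": 0, "dy": 0, "dz": 0, "yaw": 0, "fingers": 0.6}, {"dx": 0, "dy": 0, "dz": 0, "yaw": 0, "fingers": 0.6}, {"dx": 0, "dy": 0, "dz": 0, "yaw": 0, "fingers": 0.6}]' --squeeze 25

```text
clock: 7.5
position: [0.4765, -0.2462, 0.0055]
tool_rot: [3.141, 0.0, 1.039]
force: [-1.7, 0.7, 5.1]
grip_width: 0.0503
finger_force: 25.6
```

drive_tool --targets '[{"dx": 0, "dy": 0, "dz": -0.05, "yaw": 0, "fingers": 0.6}, {"dx": 0, "dy": 0, "dz": -0.1, "yaw": 0, "fingers": 0.6}, {"dx": 0, "dy": 0, "dz": -0.15, "yaw": 0, "fingers": 0.6}, {"dx": 0, "dy": 0, "dz": -0.2, "yaw": 0, "fingers": 0.6}, {"dx": 0, "dy": 0, "dz": -0.3, "yaw": 0, "fingers": 0.6}, {"dx": 0, "dy": 0, "dz": -0.3, "yaw": 0, "fingers": 0.6}, {"dx": 0, "dy": 0, "dz": -0.3, "yaw": 0, "fingers": 0.6}, {"dx": 0, "dy": 0, "dz": -0.3, "yaw": 0, "fingers": 0.6}, {"dx": 0, "dy": 0, "dz": 0, "yaw": 0, "fingers": 0.6}]'

```text
clock: 8.4
position: [0.4777, -0.2469, 0.1796]
tool_rot: [3.136, -0.001, 1.039]
force: [0.6, -0.2, -0.7]
grip_width: 0.0512
finger_force: 25.9
```

Run:
```python
from h import *
o=readout.observe();print(o["position"],o["grip_width"],o["finger_force"])
s=grab_frame("scene");t=grab_frame("top");cv2.imwrite("pics/s3.png",s);cv2.imwrite("pics/t3.png",t)
cv2.imwrite("pics/f.png",np.hstack([cv2.resize(s[110:210,260:360],(400,400),interpolation=2),cv2.resize(t[150:250,265:365],(400,400),interpolation=2)]))
```

```text
[ 0.47769719 -0.24688646  0.17955449] 0.051206431694990104 25.949508449646146
```

View pics/f.png

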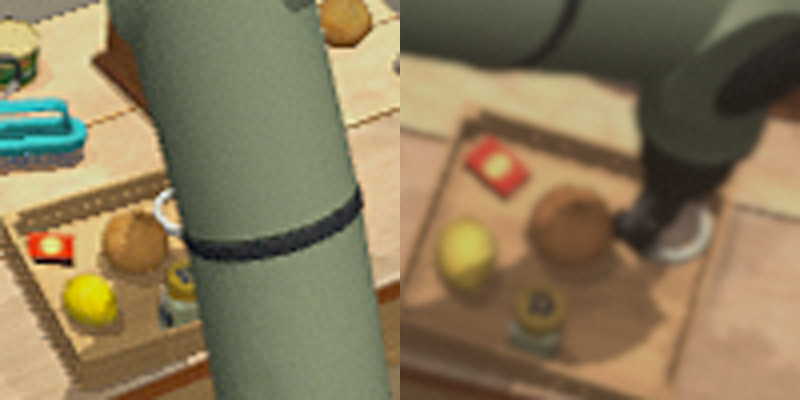

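The garlic is held and clear of the crate; everything else is undisturbed. Now I carry it over the pan.

drive_tool --targets '[{"dx": 0.18, "dy": -0.096, "dz": 0, "yaw": 0, "fingers": 0.6}, {"dx": 0.367, "dy": -0.192, "dz": 0, "yaw": 0, "fingers": 0.6}, {"dx": 0.367, "dy": -0.192, "dz": 0, "yaw": 0, "fingers": 0.6}, {"dx": 0.367, "dy": -0.192, "dz": 0, "yaw": 0, "fingers": 0.6}, {"dx": 0.367, "dy": -0.192, "dz": 0, "yaw": 0, "fingers": 0.6}, {"dx": 0.367, "dy": -0.192, "dz": 0, "yaw": 0, "fingers": 0.6}, {"dx": 0.367, "dy": -0.192, "dz": 0, "yaw": 0, "fingers": 0.6}, {"dx": 0.367, "dy": -0.192, "dz": 0, "yaw": 0, "fingers": 0.6}, {"dx": 0.367, "dy": -0.192, "dz": 0, "yaw": 0, "fingers": 0.6}, {"dx": 0.367, "dy": -0.192, "dz": 0, "yaw": 0, "fingers": 0.6}, {"dx": 0.367, "dy": -0.192, "dz": 0, "yaw": 0, "fingers": 0.6}, {"dx": 0.367, "dy": -0.192, "dz": 0, "yaw": 0, "fingers": 0.6}, {"dx": 0.19, "dy": -0.096, "dz": 0, "yaw": 0, "fingers": 0.6}, {"dx": 0, "dy": 0, "dz": 0, "yaw": 0, "fingers": 0.6}, {"dx": 0, "dy": 0, "dz": 0, "yaw": 0, "fingers": 0.6}]'

```text
clock: 10.0
position: [0.5007, 0.2501, 0.1747]
tool_rot: [-3.141, 0.002, 1.04]
force: [0.3, -0.4, -0.2]
grip_width: 0.0505
finger_force: 26.0
```

Run:
```python
from h import *
o=readout.observe();print(o["position"],o["tool_rot"],o["grip_width"],o["finger_force"],o["force"],o["qpos"])
s=grab_frame("scene");t=grab_frame("top");cv2.imwrite("pics/s4.png",s);cv2.imwrite("pics/t4.png",t)
p=o["position"];a=[int(k) for k in proj("scene",p)];b=[int(k) for k in proj("top",p)];print(a,b)
def cr(i,c):return cv2.resize(i[max(c[1]-40,0):c[1]+40,c[0]-40:c[0]+40],(400,400),interpolation=2)
cv2.imwrite("pics/g.png",np.hstack([cr(s,a),cr(t,b)]))
```

```text
[0.50071593 0.25009632 0.17469196] [-3.14143887e+00  1.54641549e-03  1.03967828e+00] 0.050462546032323474 25.955655052875954 [ 0.27125182 -0.38602277 -0.21079806] [-1.0864548   0.61457076  0.75979004  1.8558389  -0.53584218  0.88907302
 -0.59888063]
[207, 187] [189, 169]
```

View pics/g.png

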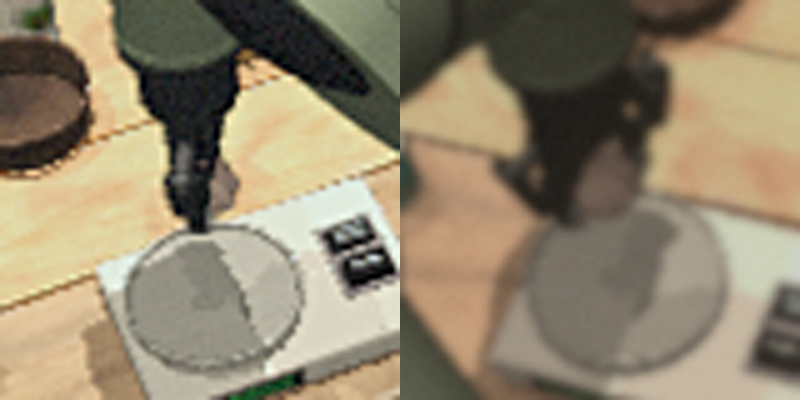

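The pictures show the garlic between the fingers, about 10 mm off the tool centre toward the keys, and over the pan. I'll shift slightly and go down.

drive_tool --targets '[{"dx": 0.05, "dy": 0, "dz": 0.15, "yaw": 0, "fingers": 0.6}, {"dx": 0, "dy": 0, "dz": 0.25, "yaw": 0, "fingers": 0.6}, {"dx": 0, "dy": 0, "dz": 0.25, "yaw": 0, "fingers": 0.6}, {"dx": 0, "dy": 0, "dz": 0.2, "yaw": 0, "fingers": 0.6}, {"dx": 0, "dy": 0, "dz": 0.15, "yaw": 0, "fingers": 0.6}, {"dx": 0, "dy": 0, "dz": 0.1, "yaw": 0, "fingers": 0.6}, {"dx": 0, "dy": 0, "dz": 0.02, "yaw": 0, "fingers": 0.6}, {"dx": 0, "dy": 0, "dz": 0, "yaw": 0, "fingers": 0.6}, {"dx": 0, "dy": 0, "dz": 0, "yaw": 0, "fingers": 0.6}]'

```text
clock: 11.0
position: [0.5041, 0.2551, 0.064]
tool_rot: [3.141, -0.001, 1.039]
force: [0.5, -0.3, 0.4]
grip_width: 0.0511
finger_force: 25.9
```

drive_tool --targets '[{"dx": 0, "dy": 0, "dz": 0.03, "yaw": 0, "fingers": 0.6}, {"dx": 0, "dy": 0, "dz": 0.02, "yaw": 0, "fingers": 0.6}, {"dx": 0, "dy": 0, "dz": 0.02, "yaw": 0, "fingers": 0.6}, {"dx": 0, "dy": 0, "dz": 0, "yaw": 0, "fingers": 0.6}, {"dx": 0, "dy": 0, "dz": 0, "yaw": 0, "fingers": 0.6}]'

```text
clock: 11.5
position: [0.5037, 0.2549, 0.0563]
tool_rot: [-3.142, 0.0, 1.039]
force: [0.3, 0.4, -0.8]
grip_width: 0.051
finger_force: 26.0
```

drive_tool --targets '[{"dx": 0, "dy": 0, "dz": 0.015, "yaw": 0, "fingers": 0.6}, {"dx": 0, "dy": 0, "dz": 0.015, "yaw": 0, "fingers": 0.6}, {"dx": 0, "dy": 0, "dz": 0, "yaw": 0, "fingers": 0.6}, {"dx": 0, "dy": 0, "dz": 0, "yaw": 0, "fingers": 0.6}]'

```text
clock: 11.9
position: [0.5038, 0.2549, 0.0534]
tool_rot: [3.142, -0.0, 1.039]
force: [-1.2, 0.3, 4.4]
grip_width: 0.0507
finger_force: 25.7
```

Contact with the pan shows as 4.4 N. I'll release slowly and rise.

drive_tool --targets '[{"dx": 0, "dy": 0, "dz": 0, "yaw": 0, "fingers": 0.4}, {"dx": 0, "dy": 0, "dz": 0, "yaw": 0, "fingers": 0.36}, {"dx": 0, "dy": 0, "dz": 0, "yaw": 0, "fingers": 0.32}, {"dx": 0, "dy": 0, "dz": 0, "yaw": 0, "fingers": 0.28}, {"dx": 0, "dy": 0, "dz": 0, "yaw": 0, "fingers": 0.24}, {"dx": 0, "dy": 0, "dz": 0, "yaw": 0, "fingers": 0.2}, {"dx": 0, "dy": 0, "dz": 0, "yaw": 0, "fingers": 0.15}, {"dx": 0, "dy": 0, "dz": 0, "yaw": 0, "fingers": 0.12}, {"dx": 0, "dy": 0, "dz": 0, "yaw": 0, "fingers": 0.12}, {"dx": 0, "dy": 0, "dz": -0.05, "yaw": 0, "fingers": 0.12}, {"dx": 0, "dy": 0, "dz": -0.1, "yaw": 0, "fingers": 0.12}, {"dx": 0, "dy": 0, "dz": -0.2, "yaw": 0, "fingers": 0.12}, {"dx": 0, "dy": 0, "dz": -0.3, "yaw": 0, "fingers": 0.12}, {"dx": 0, "dy": 0, "dz": -0.3, "yaw": 0, "fingers": 0.12}, {"dx": 0, "dy": 0, "dz": 0, "yaw": 0, "fingers": 0.12}]'

```text
clock: 13.4
position: [0.5053, 0.2554, 0.1523]
tool_rot: [3.139, -0.005, 1.039]
force: [0.3, -0.2, -0.2]
grip_width: 0.0752
finger_force: 0.0
```

Run:
```python
from h import *
o=readout.observe();print(o["position"],o["tool_rot"],o["grip_width"],o["force"])
s=grab_frame("scene");t=grab_frame("top");cv2.imwrite("pics/s5.png",s);cv2.imwrite("pics/t5.png",t)
a=[215,203];b=[200,188]
def cr(i,c):return cv2.resize(i[max(c[1]-40,0):c[1]+40,c[0]-40:c[0]+40],(400,400),interpolation=2)
cv2.imwrite("pics/h.png",np.hstack([cr(s,a),cr(t,b)]))
```

```text
[0.5052813  0.25538666 0.15226033] [ 3.13937087 -0.00461894  1.03913554] 0.07523634242086996 [ 0.33098196 -0.15187186 -0.18381804]
```

View pics/h.png

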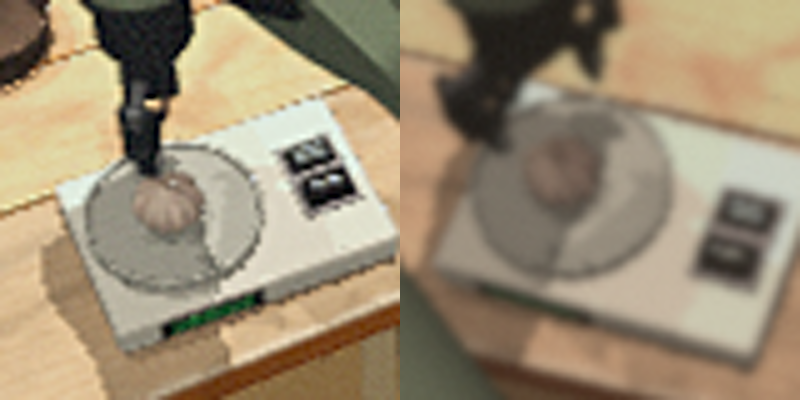

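The garlic stands upright on the pan near its centre. Next I shut the fingers, move over the single-bar key and turn so the finger width lies along scale x.

drive_tool --targets '[{"dx": 0, "dy": 0, "dz": -0.1, "yaw": 0, "fingers": 0.12}, {"dx": -0.26, "dy": 0.09, "dz": 0, "yaw": 0, "fingers": 0.12}, {"dx": -0.26, "dy": 0.09, "dz": 0, "yaw": 0, "fingers": 0.12}, {"dx": -0.26, "dy": 0.09, "dz": 0, "yaw": 0, "fingers": 0.12}, {"dx": -0.26, "dy": 0.09, "dz": 0, "yaw": 0, "fingers": 1}, {"dx": -0.26, "dy": 0.09, "dz": 0, "yaw": 0, "fingers": 1}, {"dx": 0, "dy": 0, "dz": 0, "yaw": 0.087, "fingers": 1}, {"dx": 0, "dy": 0, "dz": 0, "yaw": 0.087, "fingers": 1}, {"dx": 0, "dy": 0, "dz": 0, "yaw": 0.087, "fingers": 1}, {"dx": 0, "dy": 0, "dz": 0, "yaw": 0.087, "fingers": 1}, {"dx": 0, "dy": 0, "dz": 0, "yaw": 0.087, "fingers": 1}, {"dx": 0, "dy": 0, "dz": 0, "yaw": 0.087, "fingers": 1}, {"dx": 0, "dy": 0, "dz": 0, "yaw": 0.087, "fingers": 1}, {"dx": 0, "dy": 0, "dz": 0, "yaw": 0.087, "fingers": 1}, {"dx": 0, "dy": 0, "dz": 0, "yaw": 0, "fingers": 1}, {"dx": 0, "dy": 0, "dz": 0, "yaw": 0, "fingers": 1}]'

```text
clock: 15.1
position: [0.4765, 0.1199, 0.1582]
tool_rot: [3.141, 0.0, -0.05]
force: [0.4, -0.4, 0.6]
grip_width: -0.0002
finger_force: 0.0
```

drive_tool --targets '[{"dx": 0.015, "dy": 0, "dz": 0.2, "yaw": 0, "fingers": 1}, {"dx": 0, "dy": 0, "dz": 0.25, "yaw": 0, "fingers": 1}, {"dx": 0, "dy": 0, "dz": 0.25, "yaw": 0, "fingers": 1}, {"dx": 0, "dy": 0, "dz": 0.15, "yaw": 0, "fingers": 1}, {"dx": 0, "dy": 0, "dz": 0.1, "yaw": 0, "fingers": 1}, {"dx": 0, "dy": 0, "dz": 0, "yaw": 0, "fingers": 1}, {"dx": 0, "dy": 0, "dz": 0, "yaw": 0, "fingers": 1}]'

```text
clock: 15.8
position: [0.4784, 0.1199, 0.0639]
tool_rot: [-3.141, -0.0, -0.053]
force: [0.1, -0.0, 0.7]
grip_width: 0.0001
finger_force: 0.0
```

drive_tool --targets '[{"dx": 0, "dy": 0, "dz": 0.03, "yaw": 0, "fingers": 1}, {"dx": 0, "dy": 0, "dz": 0.03, "yaw": 0, "fingers": 1}, {"dx": 0, "dy": 0, "dz": 0.03, "yaw": 0, "fingers": 1}, {"dx": 0, "dy": 0, "dz": 0.02, "yaw": 0, "fingers": 1}, {"dx": 0, "dy": 0, "dz": 0, "yaw": 0, "fingers": 1}]'

```text
clock: 16.3
position: [0.4781, 0.12, 0.0521]
tool_rot: [3.141, 0.0, -0.054]
force: [-0.0, 0.3, -0.9]
grip_width: 0.0001
finger_force: 0.0
```

drive_tool --targets '[{"dx": 0, "dy": 0, "dz": 0.02, "yaw": 0, "fingers": 1}, {"dx": 0, "dy": 0, "dz": 0.02, "yaw": 0, "fingers": 1}, {"dx": 0, "dy": 0, "dz": 0, "yaw": 0, "fingers": 1}]'

```text
clock: 16.6
position: [0.4781, 0.1199, 0.0481]
tool_rot: [3.141, 0.0, -0.054]
force: [0.7, 0.1, -0.5]
grip_width: 0.0002
finger_force: 0.0
```

drive_tool --targets '[{"dx": 0, "dy": 0, "dz": 0.02, "yaw": 0, "fingers": 1}, {"dx": 0, "dy": 0, "dz": 0, "yaw": 0, "fingers": 1}]'

```text
clock: 16.8
position: [0.4783, 0.1199, 0.0476]
tool_rot: [-3.14, -0.0, -0.055]
force: [-11.7, 0.7, 46.8]
grip_width: 0.0002
finger_force: 23.6
```

A hard stop at z = 0.0476 means the key is fully down. I'll back off and check.

drive_tool --targets '[{"dx": 0, "dy": 0, "dz": -0.05, "yaw": 0, "fingers": 1}, {"dx": 0, "dy": 0, "dz": -0.2, "yaw": 0, "fingers": 1}, {"dx": 0, "dy": 0, "dz": -0.3, "yaw": 0, "fingers": 1}, {"dx": 0, "dy": 0, "dz": -0.4, "yaw": 0, "fingers": 1}, {"dx": 0, "dy": 0, "dz": -0.4, "yaw": 0, "fingers": 1}, {"dx": -0.3, "dy": 0, "dz": -0.4, "yaw": 0, "fingers": 1}, {"dx": 0, "dy": 0.3, "dz": -0.3, "yaw": 0, "fingers": 1}, {"dx": 0, "dy": 0.4, "dz": 0, "yaw": 0, "fingers": 1}, {"dx": 0, "dy": 0.4, "dz": 0, "yaw": 0, "fingers": 1}, {"dx": 0, "dy": 0, "dz": 0, "yaw": 0, "fingers": 1}]'

```text
clock: 17.8
position: [0.4416, 0.0077, 0.2518]
tool_rot: [-3.141, -0.001, -0.059]
force: [-0.6, 1.2, 0.4]
grip_width: 0.0001
finger_force: 0.0
```

Run:
```python
from h import *
o=readout.observe();print(o["position"],o["force"])
s=grab_frame("scene");t=grab_frame("top");cv2.imwrite("pics/s6.png",s);cv2.imwrite("pics/t6.png",t)
a=[220,203];b=[203,190]
def cr(i,c):return cv2.resize(i[max(c[1]-40,0):c[1]+40,c[0]-40:c[0]+40],(400,400),interpolation=2)
cv2.imwrite("pics/i.png",np.hstack([cr(s,a),cr(t,b)]))
```

```text
[0.44162052 0.00769313 0.25183151] [-0.57189852  1.17876057  0.39921563]
```

View pics/i.png

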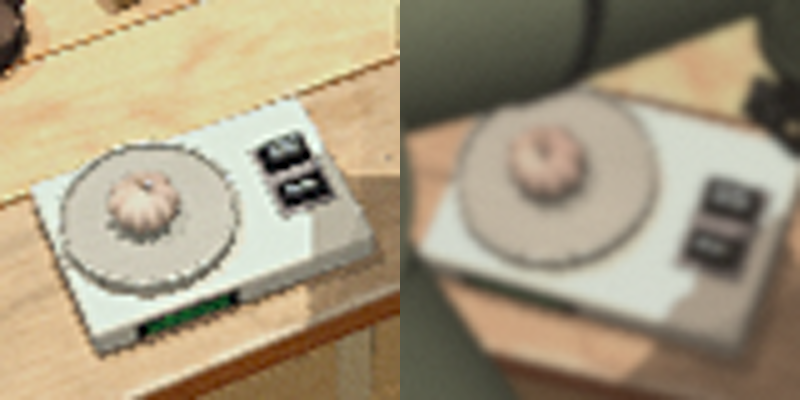

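The two-bar key now stands proud, the single-bar key is down, and the garlic lies on the pan with the robot clear. I'm handing in.

```bash
python3 -c "
from workcell import workorder
print(workorder.job_done())"
```

```text
the job is handed in; nothing more can be done
None
```

The garlic is standing on the scale pan, the single-bar key was pressed to its hard stop (47 N at the fingertips) and the two-bar key looks up in the last pictures; I handed the job in at about 18 s and no verdict came back.

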